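# Draw the red-capped bottle from the packed crate and stand it in the spill tray

### The arm

A 7-joint arm with a two-finger parallel gripper is mounted at the origin on a cart in front of the work surface, level with it; the furniture and walls round the work are solid. World frame = base frame: x ahead of the robot, y to its left, z up, the work surface at z = 0. Lengths are in m, angles in rad, forces in N, time in s.
With the tool pointing down it reaches from about 0.425 to 0.925 m from the base axis. Payload 6.8 kg.
Tool frame: the origin (TCP) lies midway between the tips of the shut fingers; the grasp point (between the pads) lies 19 mm behind it; z points along the fingers, y is the direction in which the jaws open and shut (so a half turn about z gives the same grasp; the last joint's range is limited). The gripper opens to 85 mm and grips with 20 to 120 N. Pads are 22 mm wide; open, the fingers measure 114 mm over their backs; the gripper's body (76 mm by 85 mm) begins 54 mm behind the grasp point. The pads swing forward as they close: fully open they stand 13 mm farther back than shut.
Start: joints at [-1.227, 0.477, 0.022, 1.555, -0.011, 1.109, -0.083], TCP at [0.295, 0.607, 0.207] pointing down, gripper open.
Joint ranges: [-2.96, 2.96], [-0.34, 2.1], [-1.41, 1.46], [0.24, 2.44], [-1.37, 4.51], [0.17, 1.92], [-2.96, 2.96]. Speed limits (rad/s): [2.39, 2.39, 3.14, 3.14, 3.14, 3.14, 3.14].

### API

Orientations are given as a unit quaternion [w, x, y, z].
In Python, from station import status, eyes, workorder gives the robot as it stands. The module is installed in compiled form; this text tells all that it offers.
- The arm moves only by the shell command python3 -m jog 'ROWS' [FORCE]. ROWS is text: rows parted by semicolons, each of 7 numbers parted by spaces: the shift along the tool's x, y, z in m, then the turn, a rotation vector about the tool's x, y, z in degrees, then the finger opening in m, from 0 to 0.0854. In form: dx dy dz rx ry rz jaw; .... A call has 1 to 5 rows; each row is the pose to reach, as a shift and turn from the pose commanded when the call began, along the tool's axes at that moment; what a row does not reach only later rows make up. A row lasts 1/10 s, in which the tool goes at most 50 mm and 8.59 degrees, less where a joint would pass 70% of its speed; a pose out of reach is approached as far as the arm can. A call with a gripper value outside its range is refused whole. The fingers move at their own pace and stop on an object; FORCE is the grip in N (left out, the last holds). Time passes only in rows, so rows that repeat a pose let the fingers close. It gives the time, the measured TCP pose, the force and the opening at its end, in the units of the state.
- status.get_obs(): the state, without advancing time (a new reading comes with each control period).
- eyes.read_camera(name): name is "side" or "top"; returns a dict with "image" (480x640x3 uint8, red, green, blue), "intrinsics" (3x3 intrinsics, pixels), "k1" (the pictures are not rectified: a ray, as slopes to the right and down, at radius r is drawn at 1 + k1 r^2 times it, then the intrinsics apply), "position" and "orientation" of the camera in the world. Camera axes: x right, y up, looking along -z (the intrinsics and any distortion apply to the point x, -y, -z); pixel columns grow to the right and rows downward; lengths in m; the calibration is good to about 2 mm. A picture is of the moment at which its call begins. There is no depth.
- workorder.hand_in(): hands the job in, once; it reports no verdict.
The state is a dict: "t": time; "q": joint angles; "joint_vel": joint speeds; "joint_torque": joint torques, N m; "eef_pos": TCP position; "tool_rot": TCP orientation; "contact_force": force on the tool from outside, world axes, zero at the start; "torque": the same for the moment, N m; "gripper_width": opening from 0.0 (shut) to 1.0 (fully open).
Only numpy, scipy, OpenCV 4.12 (cv2) and the standard library are available. Lean on these libraries where they do the work, as an engineer would, in place of code of your own. Each camera call takes 0.05 s, during which the arm holds its last target.

### The job

Draw the red-capped bottle out of the tightly packed, leaning crate and leave all the other bottles in their places. Then set it down upright on the floor of the grey spill tray, well inside the rim, letting go only once it stands there, and don't disturb the other things on the bench and on the rack's shelf.

Things in the scene. Friction and masses are not known exactly. Their poses are not given: they have to be found in the camera images.
- bottle_red: square amber bottle, body 50x50 mm from 6 to 56 mm above its underside, foot 44x44, shoulder sloping in to 65 mm, fixed round cap 22 mm wide from 67 to 92 mm (safe to lift by), RED cap, 0.13 kg. Origin: centre of its underside; z up its axis, leaning with the crate at the start. Starts in the crate's middle row, left, middle or right, flanks under 1 mm from its neighbours.
- crate: fixed blue open crate, 163 mm square, walls 5 mm thick ending 37 mm above its floor, 3 x 3 bottles at 50 mm pitch; floor ribs keep each foot in place. Origin: centre of its inner floor; z square to that floor, along the bottles' axes, leaning 0.42 rad (24 deg) from vertical towards the robot; y level, to the left; x up the slope, away from the robot.
- rack: fixed dark tube rack that carries the crate. Origin on the work surface, 100 mm below the crate's; z up, x away from the robot. Posts at x 105, y +-104 mm. Grey shelf over x -5 to 120, y +-118 mm, underside 375 mm up: a hand straight above the middle row meets its front edge, one leaning with the bottles passes.
- tray: grey square spill tray, fixed, 112 mm outside, 104 mm inside, floor 4 mm thick, rim 12 mm high. Origin: centre of its underside on the work surface; z up.
- solder_spool: white solder spool standing on the rack's shelf, 54 mm in diameter, 38 mm high; origin: centre of its underside.
- polyimide_tape: orange tape roll lying on the rack's shelf, 61 mm in diameter, 12 mm high; origin: centre of its underside.
- flux_tin: tin with an orange lid on the work surface, 50 mm in diameter, 18 mm high; origin: centre of its underside.
- lead_brick: black power supply brick, 42x74x30 mm, on the work surface; origin: centre of its underside.
- bottle_00_cap (a point): centre of the top of the black cap of another such bottle (black cap, same size) in the crate's lowest row (nearest the robot), left (+y); 92 mm above that bottle's underside.
- bottle_01_cap (a point): centre of the top of the white cap of another such bottle (white cap, same size) in the crate's lowest row (nearest the robot), middle; 92 mm above that bottle's underside.
- bottle_02_cap (a point): centre of the top of the black cap of another such bottle (black cap, same size) in the crate's lowest row (nearest the robot), right (-y); 92 mm above that bottle's underside.
- bottle_10_cap (a point): centre of the top of the white cap of another such bottle (white cap, same size) in the crate's middle row, in one of the two places that the red one leaves; 92 mm above that bottle's underside.
- bottle_12_cap (a point): centre of the top of the black cap of another such bottle (black cap, same size) in the crate's middle row, in one of the two places that the red one leaves; 92 mm above that bottle's underside.
- bottle_20_cap (a point): centre of the top of the black cap of another such bottle (black cap, same size) in the crate's highest row (farthest from the robot), left (+y); 92 mm above that bottle's underside.
- bottle_21_cap (a point): centre of the top of the white cap of another such bottle (white cap, same size) in the crate's highest row (farthest from the robot), middle; 92 mm above that bottle's underside.
- bottle_22_cap (a point): centre of the top of the white cap of another such bottle (white cap, same size) in the crate's highest row (farthest from the robot), right (-y); 92 mm above that bottle's underside.

How it is judged:
By the outcome, as a careful person would: the job done as asked, in the order asked, and still so for the second after the job is handed in, with the robot touching nothing.
It also fails if it takes over 43 s, if anything falls off the work surface, if the arm or the gripper's body presses on something with over 40 N, if the wrist force passes 120 N, or if a joint passes its speed limit or range.

## Working session

There is one attempt and no reset: what is moved stays moved. The work goes in short steps, Python scripts to look and compute and a shell command to move; the robot and the scene stay as the last step left them, time stands still between calls to the robot, and variables do not carry over. Pictures are saved under pics/ and viewed, and the job is handed in when it is done.

```bash
mkdir -p pics
cat > h.py <<'E'
import numpy as np, cv2
from scipy.spatial.transform import Rotation as R
from station import status, eyes, workorder
def q2R(q): return R.from_quat([q[1],q[2],q[3],q[0]]).as_matrix()
def proj(c,P):
    P=np.atleast_2d(P); Rc=q2R(c["orientation"]); p=(P-np.array(c["position"]))@Rc
    s=np.c_[p[:,0]/-p[:,2],-p[:,1]/-p[:,2]]; r2=(s**2).sum(1,keepdims=True); s=s*(1+c["k1"]*r2)
    K=np.array(c["intrinsics"]); return s@K[:2,:2].T+K[:2,2]
def ray(c,uv):
    K=np.array(c["intrinsics"]); d=(np.array(uv,float)-K[:2,2])/np.array([K[0,0],K[1,1]]); s=d.copy()
    for _ in range(30): s=d/(1+c["k1"]*(s@s))
    v=q2R(c["orientation"])@np.array([s[0],-s[1],-1]); return np.array(c["position"]),v/np.linalg.norm(v)
def onz(c,uv,z):
    o,v=ray(c,uv); return o+v*(z-o[2])/v[2]
def save(n,im): cv2.imwrite(n,np.ascontiguousarray(im[:,:,::-1]))
E
python3 - <<'E'
from h import *
import pickle
for n in("side","top"):
    c=eyes.read_camera(n); save(f"pics/{n}0.png",c["image"]); pickle.dump(c,open(n+"0.pkl","wb"))
    print(n,c["position"],c["orientation"],c["k1"],c["intrinsics"])
print(status.get_obs())
E
```

```text
side [0.28750505 1.28344159 0.7502048 ] [-0.08817806 -0.05094793  0.5587754   0.82304252] -0.05794781619514665 [[611.82250527   0.         315.55786639]
 [  0.         611.82250527 236.39839402]
 [  0.           0.           1.        ]]
top [ 0.35762722 -0.00325466  1.27123257] [-0.69923568 -0.06721567  0.06488373  0.70876062] -0.04495264610048325 [[461.67092799   0.         318.17567491]
 [  0.         461.67092799 239.14510064]
 [  0.           0.           1.        ]]
{'t': 0.1, 'q': array([-1.22710929,  0.47771677,  0.02236574,  1.55635652, -0.01147233,
        1.10929936, -0.08312141]), 'joint_vel': array([-0.00153884, -0.00133963,  0.00055654, -0.00303069,  0.00100541,
       -0.00096648,  0.00028842]), 'joint_torque': array([ 4.61857664e-03, -5.97757423e+01,  1.61384247e+00, -2.81951559e+01,
        1.28715090e-02,  4.99189046e-03, -2.71537331e-06]), 'eef_pos': array([0.29446993, 0.6067418 , 0.20612221]), 'tool_rot': array([-1.08411875e-04,  2.23981868e-01,  9.74592962e-01, -8.18646042e-04]), 'contact_force': array([-0.25966124, -0.28027177, -0.1686478 ]), 'torque': array([ 0.02635789, -0.02460179, -0.02749958]), 'gripper_width': 0.9997226297920809}
```

View pics/side0.png

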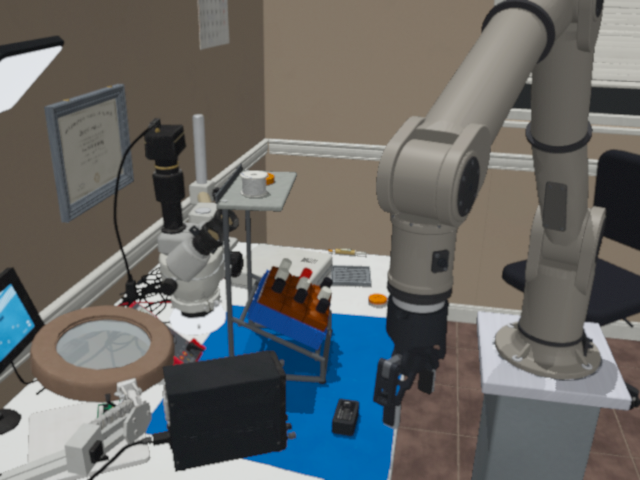

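View pics/top0.png

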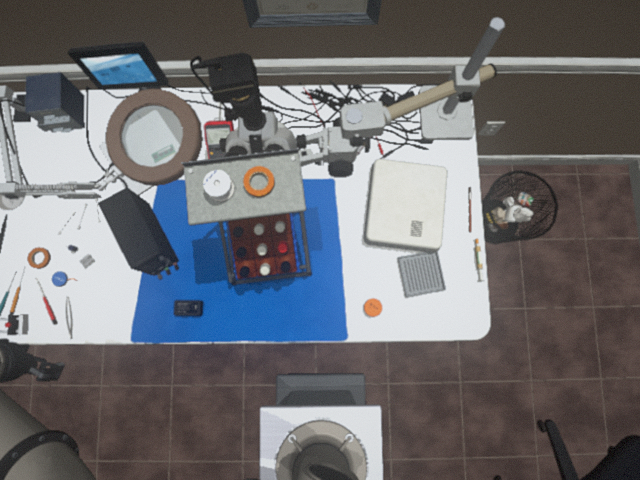

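Run:
```python
from h import *
import pickle
t=pickle.load(open("top0.pkl","rb"))["image"]; s=pickle.load(open("side0.pkl","rb"))["image"]
f=lambda im,x,y,w,h,k:cv2.resize(im[y:y+h,x:x+w],None,fx=k,fy=k,interpolation=cv2.INTER_CUBIC)
save("pics/ta.png",f(t,215,200,110,90,7)); save("pics/tb.png",f(t,360,240,100,80,8)); save("pics/sa.png",f(s,220,160,130,110,6)); save("pics/sb.png",f(s,230,240,170,130,4))
```

```text
(no output)
```

View pics/ta.png

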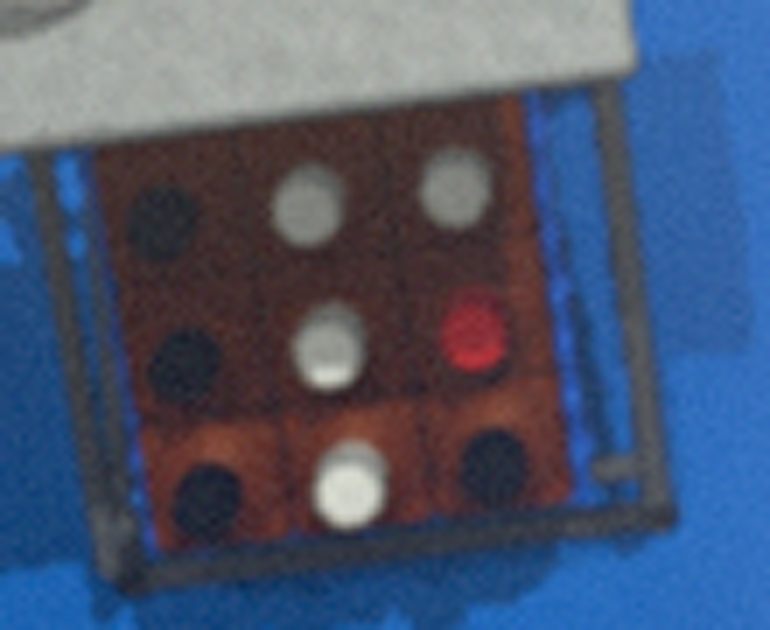

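View pics/tb.png

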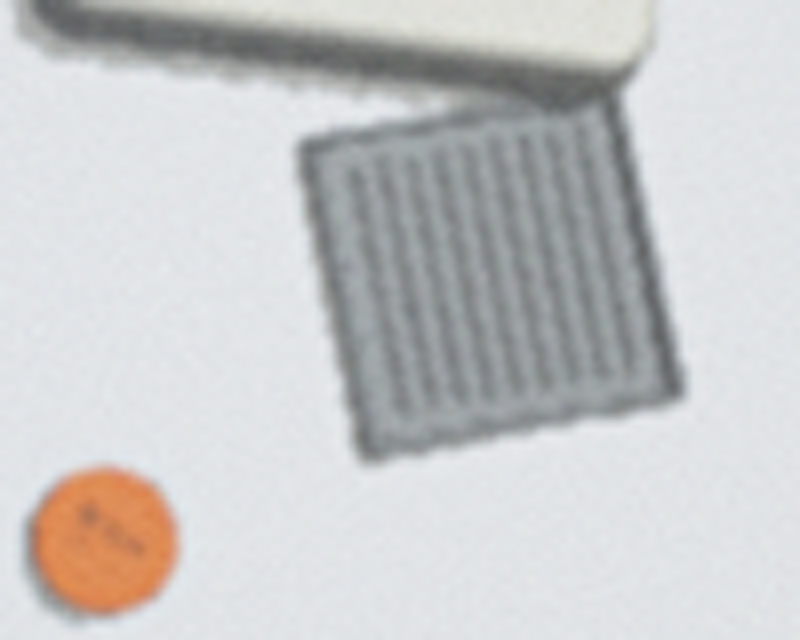

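View pics/sb.png

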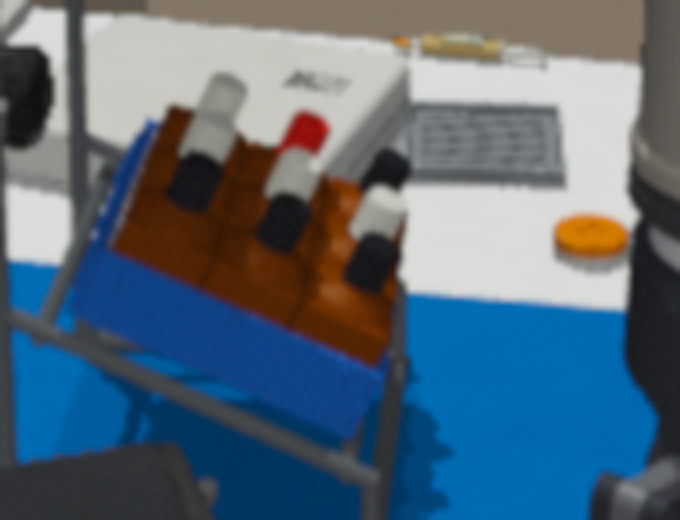

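```bash
cat > fit.py <<'E'
from h import *
import pickle
from scipy.optimize import least_squares
T=pickle.load(open("top0.pkl","rb")); S=pickle.load(open("side0.pkl","rb"))
def Rr(yaw): return R.from_euler('z',yaw).as_matrix()
Rl=R.from_euler('y',-0.42).as_matrix()
def cpt(p,pc): # crate-frame point to world
    return np.array([p[0],p[1],0.1])+Rr(p[2])@(Rl@np.array(pc,float))
def rpt(p,pr): return np.array([p[0],p[1],0])+Rr(p[2])@np.array(pr,float)
ut={(1,1):(163,223),(1,0):(310,205),(1,-1):(457,187),(0,1):(185,365),(0,0):(330,347),(0,-1):(476,330),(-1,1):(207,502),(-1,0):(351,484),(-1,-1):(495,467)}
us={(1,1):(195,180),(0,1):(283,222),(-1,1):(373,262)}
top=[(k,np.array(v)/7+[215,200]-.0) for k,v in ut.items()]
side=[(k,np.array(v)/4+[230,240]) for k,v in us.items()]
f=lambda p,k:cpt(p,(k[0]*.05,k[1]*.05,.0795))
def res(p,wt=1,ws=1): return np.r_[np.concatenate([wt*(proj(T,f(p,k))[0]-v) for k,v in top]),np.concatenate([ws*(proj(S,f(p,k))[0]-v) for k,v in side])]
if __name__=="__main__":
    for w in((1,1),(1,0),(0.01,1)):
        r=least_squares(res,[.6,.1,0],args=w); print(w,r.x)
    r=least_squares(res,[.6,.1,0]);p=r.x; print(np.round(r.fun.reshape(-1,2),1).tolist())
    np.save("p.npy",p)
    for nm,c in(("t",T),("s",S)):
        k=3; off=(170,130) if nm=="t" else (190,150)
        im=c["image"][off[1]:off[1]+190,off[0]:off[0]+200]; im=cv2.resize(im,None,fx=k,fy=k,interpolation=cv2.INTER_CUBIC)
        def line(P,col): cv2.polylines(im,[np.int32((proj(c,P)-off+.5)*k).reshape(-1,1,2)],True,col,1)
        for i in(-1,0,1):
            for j in(-1,0,1):
                a=np.linspace(0,6.28,20)
                for h in(.067,.092): line(np.array([cpt(p,(i*.05+.011*np.cos(t),j*.05+.011*np.sin(t),h)) for t in a]),(0,255,0))
        line(np.array([rpt(p,q) for q in((-.005,-.118,.375),(.12,-.118,.375),(.12,.118,.375),(-.005,.118,.375))]),(255,255,0))
        line(np.array([cpt(p,q) for q in((-.0815,-.0815,.037),(.0815,-.0815,.037),(.0815,.0815,.037),(-.0815,.0815,.037))]),(0,255,255))
        save(f"pics/fit_{nm}.png",im)
E
python3 fit.py
```

```text
(1, 1) [0.57411804 0.13850986 0.11000113]
(1, 0) [0.57427731 0.13796645 0.10904173]
(0.01, 1) [0.57242572 0.14360592 0.10199007]
[[-0.0, 0.1], [-0.2, 0.2], [-0.5, 0.2], [0.0, -0.1], [-0.1, 0.0], [-0.4, -0.1], [0.0, 0.0], [-0.2, 0.1], [-0.4, 0.0], [0.1, -1.0], [0.2, -1.4], [-0.4, -1.3]]
```

View pics/fit_t.png

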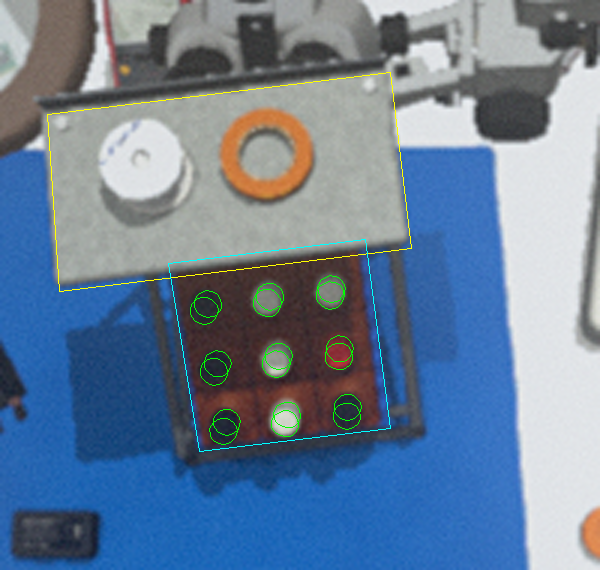

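View pics/fit_s.png

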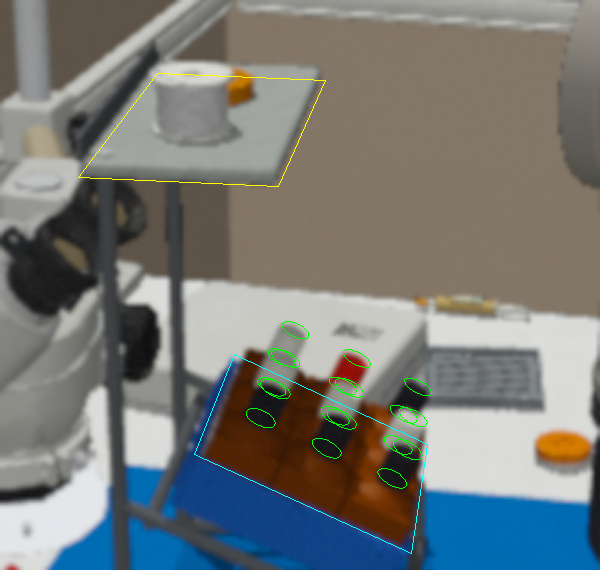

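```bash
cat >> h.py <<'E'
def plan(pos,Rt,show=True):
    o=status.get_obs(); Rc=q2R(o["tool_rot"]); d=Rc.T@(np.array(pos)-o["eef_pos"])
    rv=R.from_matrix(Rc.T@Rt).as_rotvec(degrees=True)
    print("shift mm",np.round(d*1000,1),"rot deg",np.round(rv,1),"| eef",np.round(o["eef_pos"],4),"F",np.round(o["contact_force"],1),"w",round(o["gripper_width"],3),"t",round(o["t"],2),"q",np.round(o["q"],2))
E
cat > goals.py <<'E'
from fit import *
import sys
p=np.load("p.npy")
Rcr=Rr(p[2])@Rl
Rpick=np.c_[-Rcr[:,0],Rcr[:,1],-Rcr[:,2]]
def pick(h,dx=0,dy=0): return cpt(p,(dx,-.05+dy,h))
E
python3 - <<'E'
from goals import *
cs=[onz(T,np.array(v)/8+[360,240],.012) for v in((303,145),(615,95),(683,395),(368,460))]
print(np.round(cs,4), np.round(np.mean(cs,0),4),[round(np.linalg.norm(cs[i]-cs[i-1]),4) for i in range(4)])
print(onz(T,(373,308),.018),onz(T,(188,308),.03))
print("red",pick(.069),pick(.25))
print(Rpick)
for h in(.2,): plan(pick(h),Rpick)
E
```

```text
[[ 0.5397 -0.2196  0.012 ]
 [ 0.5556 -0.3286  0.012 ]
 [ 0.4518 -0.3457  0.012 ]
 [ 0.4315 -0.237   0.012 ]] [ 0.4946 -0.2827  0.012 ] [np.float64(0.1096), np.float64(0.1101), np.float64(0.1052), np.float64(0.1106)]
[ 0.40435606 -0.14565468  0.018     ] [0.40993118 0.35016144 0.03      ]
red [0.5516416  0.08572336 0.16300314] [0.47828303 0.07762113 0.32827224]
[[-0.90757021 -0.10977943  0.40529594]
 [-0.10023838  0.99395597  0.04476371]
 [-0.40776045  0.         -0.91308894]]
shift mm [-413.6 -385.   -75.8] rot deg [ -6.9 -23.4 -31.7] | eef [0.2945 0.6067 0.2061] F [-0.3 -0.3 -0.2] w 1.0 t 0.1 q [-1.23  0.48  0.02  1.56 -0.01  1.11 -0.08]
```

```bash
python3 -m jog '-0.02 -0.02 -0.04 0 0 0 0.040; -0.05 -0.05 -0.07 0 0 -5 0.040; -0.08 -0.08 -0.10 -1 -3 -10 0.040; -0.11 -0.11 -0.12 -2 -6 -14 0.040; -0.14 -0.14 -0.13 -3 -10 -18 0.040' 30; python3 -c "
from goals import *
plan(pick(.25),Rpick)"
```

```text
t: 0.6
eef_pos: [0.3613, 0.4188, 0.3392]
tool_rot: [0.092, 0.067, 0.993, 0.007]
contact_force: [0.3, -0.0, 0.1]
gripper_width: 0.471
shift mm [-158.1 -322.8   31.8] rot deg [ -2.7 -13.3 -13.8] | eef [0.3613 0.4188 0.3392] F [ 0.3 -0.   0.1] w 0.471 t 0.6 q [-1.11  0.11  0.03  1.77  0.17  1.18  0.3 ]
```

```bash
python3 -m jog '-0.025 -0.04 0 -0.5 -3 -3 0.040; -0.05 -0.08 0 -1 -5 -5 0.040; -0.07 -0.12 0.005 -1 -7 -7 0.040; -0.09 -0.16 0.01 -2 -9 -9 0.040; -0.11 -0.20 0.01 -2 -11 -11 0.040'; python3 -c "
from goals import *
plan(pick(.25),Rpick)"
```

```text
t: 1.1
eef_pos: [0.4416, 0.2044, 0.3411]
tool_rot: [0.186, -0.029, 0.982, 0.008]
contact_force: [1.5, 0.1, 0.4]
gripper_width: 0.469
shift mm [ -22.5 -128.8   22.1] rot deg [-0.9 -2.5 -2.7] | eef [0.4416 0.2044 0.3411] F [1.5 0.1 0.4] w 0.469 t 1.1 q [-0.94 -0.17  0.18  2.07  0.32  0.97  0.73]
```

```bash
python3 -m jog '-0.005 -0.04 0.005 0 -1 -1 0.040; -0.01 -0.08 0.015 -1 -2 -2 0.040; -0.022 -0.115 0.022 -1 -2.5 -2.7 0.040; -0.022 -0.129 0.03 -1 -2.5 -2.7 0.040; -0.022 -0.129 0.04 -1 -2.5 -2.7 0.040'
python3 - <<'E'
from goals import *
plan(pick(.15),Rpick)
for n in("side","top"):
    c=eyes.read_camera(n); im=c["image"]
    save(f"pics/{n}1.png",cv2.resize(im[130:330,180:420],None,fx=3.3,fy=3) if n=="side" else cv2.resize(im[160:310,190:390],None,fx=4,fy=4))
E
```

```text
t: 1.6
eef_pos: [0.4845, 0.0782, 0.312]
tool_rot: [0.208, -0.051, 0.977, 0.013]
contact_force: [0.9, 1.3, 0.1]
gripper_width: 0.472
shift mm [-1.  -0.1 82.6] rot deg [ 0.1 -0.  -0.3] | eef [0.4845 0.0782 0.312 ] F [0.9 1.3 0.1] w 0.472 t 1.6 q [-0.86 -0.23  0.42  2.17  0.31  0.8   1.07]
```

View pics/side1.png

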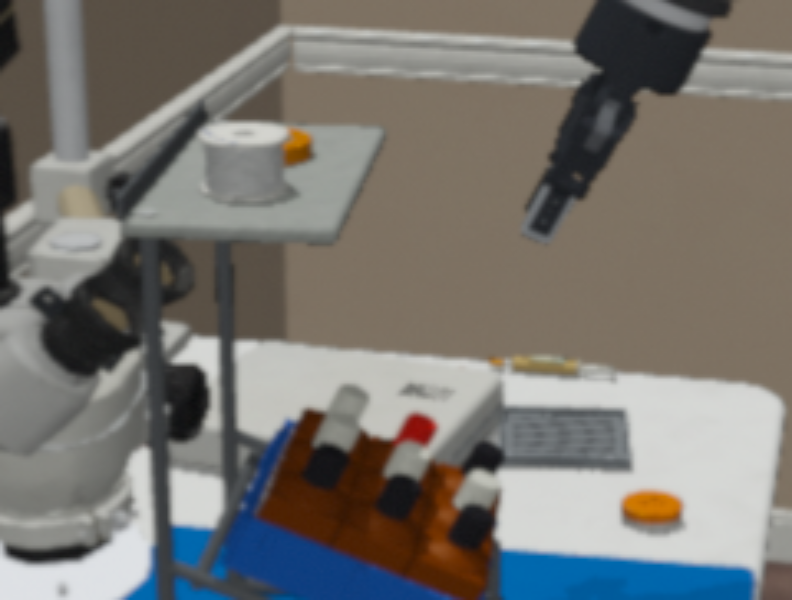

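View pics/top1.png

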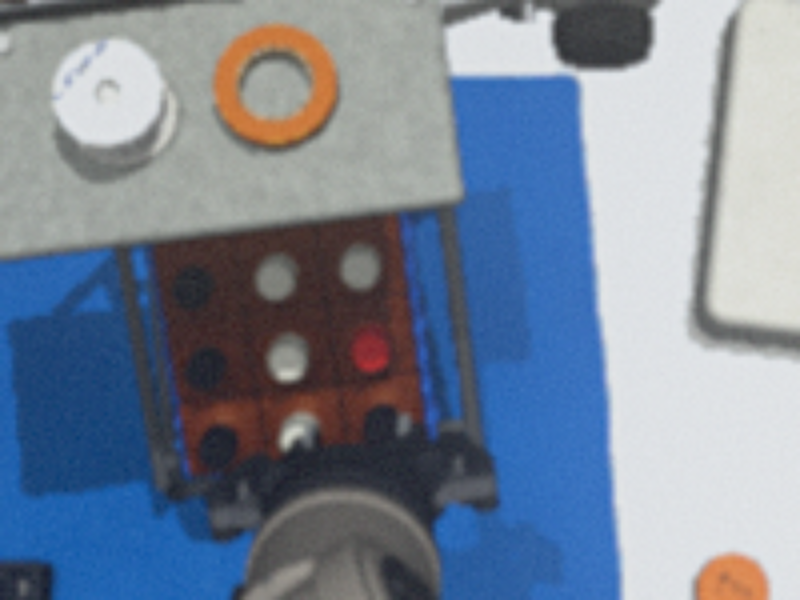

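```bash
python3 -m jog '-0.001 0 0.025 0 0 0 0.040; -0.001 0 0.05 0 0 0 0.040; -0.001 0 0.08 0 0 0 0.040; -0.001 0 0.107 0 0 0 0.040; -0.001 0 0.107 0 0 0 0.040'
python3 - <<'E'
from goals import *
plan(pick(.115),Rpick)
for n in("side","top"):
    c=eyes.read_camera(n); im=c["image"]
    save(f"pics/{n}2.png",cv2.resize(im[200:300,240:370],None,fx=6,fy=6,interpolation=2) if n=="side" else cv2.resize(im[200:300,215:345],None,fx=6,fy=6,interpolation=2))
E
```

```text
t: 2.2
eef_pos: [0.5271, 0.0868, 0.2116]
tool_rot: [0.205, -0.055, 0.977, 0.011]
contact_force: [-0.5, -0.2, -0.8]
gripper_width: 0.469
shift mm [-2.4 -3.8  8.2] rot deg [ 0.  -0.4  0.1] | eef [0.5271 0.0868 0.2116] F [-0.5 -0.2 -0.8] w 0.469 t 2.2 q [-0.88  0.01  0.55  2.24  0.17  0.5   1.22]
```

View pics/side2.png

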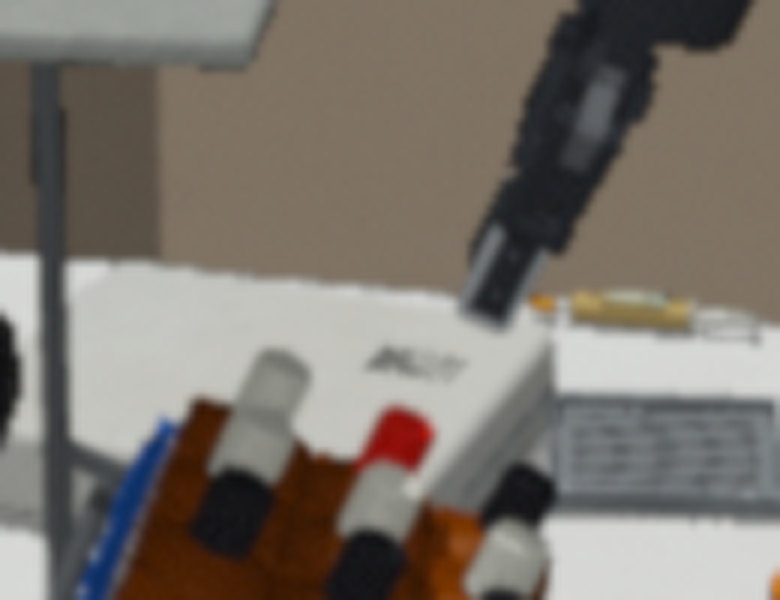

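View pics/top2.png

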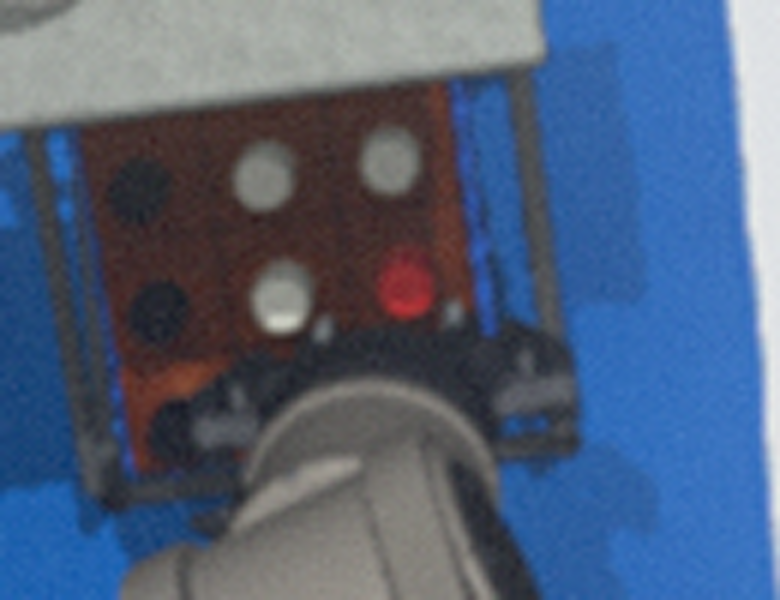

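Run:
```python
from goals import *
plan(pick(.115),Rpick)
o=status.get_obs(); Rc=q2R(o["tool_rot"]); e=o["eef_pos"]
print(o["joint_vel"].round(3))
for r in(0,.005,.008):
    for y in(.02,.027,.034):
        a,b=[e+Rc@np.array([0,s*y,-r]) for s in(1,-1)]
        print(r,y,"top",proj(T,a).round(1),proj(T,b).round(1),"side",proj(S,a).round(1))
```

```text
shift mm [-0.2 -3.6 10.6] rot deg [ 0.1 -0.1  0. ] | eef [0.5282 0.0867 0.2147] F [ 0.7  0.5 -1.1] w 0.466 t 2.3 q [-0.88  0.    0.55  2.24  0.17  0.5   1.22]
[ 0.004 -0.038  0.    -0.013  0.003 -0.     0.003]
0 0.02 top [[271.9 253.2]] [[289.  251.1]] side [[313.9 260.9]]
0 0.027 top [[268.9 253.6]] [[292.  250.7]] side [[313.6 262.3]]
0 0.034 top [[265.9 254. ]] [[295.  250.4]] side [[313.3 263.6]]
0.005 0.02 top [[271.8 253.8]] [[289.  251.6]] side [[314.9 259. ]]
0.005 0.027 top [[268.8 254.1]] [[292.  251.3]] side [[314.6 260.3]]
0.005 0.034 top [[265.8 254.5]] [[295.  250.9]] side [[314.3 261.7]]
0.008 0.02 top [[271.7 254.1]] [[289. 252.]] side [[315.5 257.9]]
0.008 0.027 top [[268.7 254.5]] [[292.  251.6]] side [[315.2 259.2]]
0.008 0.034 top [[265.7 254.9]] [[295.  251.2]] side [[314.9 260.5]]
```

Run:
```python
from goals import *
plan(pick(.115),Rpick)
c=eyes.read_camera("side"); im=c["image"].copy()
print(c["position"],c["orientation"],np.array(c["intrinsics"])[0])
off=np.array([260,190]);k=8
o=status.get_obs(); Rc=q2R(o["tool_rot"]); e=o["eef_pos"]
im=cv2.resize(im[190:262,260:360],None,fx=k,fy=k,interpolation=2)
for y,col in((.02,(0,255,0)),(.034,(255,255,0))):
  for x in(-.011,.011):
    L=np.array([e+Rc@np.array([x,y,-r]) for r in(0,.01,.02,.04,.08)])
    cv2.polylines(im,[np.int32((proj(c,L)-off+.5)*k).reshape(-1,1,2)],False,col,1)
save("pics/side3.png",im)
plan(pick(.115),Rpick)
```

```text
shift mm [-0.2 -3.6 10.6] rot deg [ 0.1 -0.1  0. ] | eef [0.5282 0.0867 0.2147] F [ 0.7  0.5 -1.1] w 0.466 t 2.3 q [-0.88  0.    0.55  2.24  0.17  0.5   1.22]
[0.28750505 1.28344159 0.7502048 ] [-0.08817806 -0.05094793  0.5587754   0.82304252] [611.82250527   0.         315.55786639]
shift mm [ 0.6 -3.6 11.3] rot deg [ 0.2 -0.  -0. ] | eef [0.5286 0.0867 0.2155] F [ 0.1  0.3 -0.1] w 0.47 t 2.35 q [-0.88  0.    0.55  2.24  0.17  0.5   1.22]
```

View pics/side3.png

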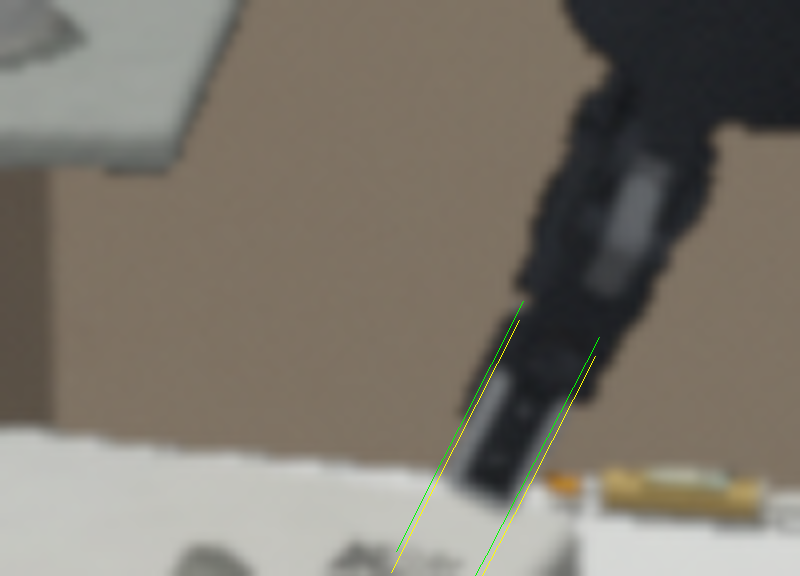

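Run:
```python
from goals import *
c=eyes.read_camera("top"); im=c["image"].copy()
off=np.array([240,215]);k=9
o=status.get_obs(); Rc=q2R(o["tool_rot"]); e=o["eef_pos"]
im=cv2.resize(im[215:275,240:325],None,fx=k,fy=k,interpolation=2)
save("pics/top3.png",im.copy())
for r,col in((.0,(0,255,0)),(.01,(255,255,0)),(.02,(0,255,255))):
  for s in(-1,1):
    L=np.array([e+Rc@np.array([x,s*y,-r]) for x,y in((-.011,.02),(.011,.02),(.011,.0345),(-.011,.0345))])
    cv2.polylines(im,[np.int32((proj(c,L)-off+.5)*k).reshape(-1,1,2)],True,col,1)
save("pics/top3o.png",im)
```

```text
(no output)
```

View pics/top3o.png

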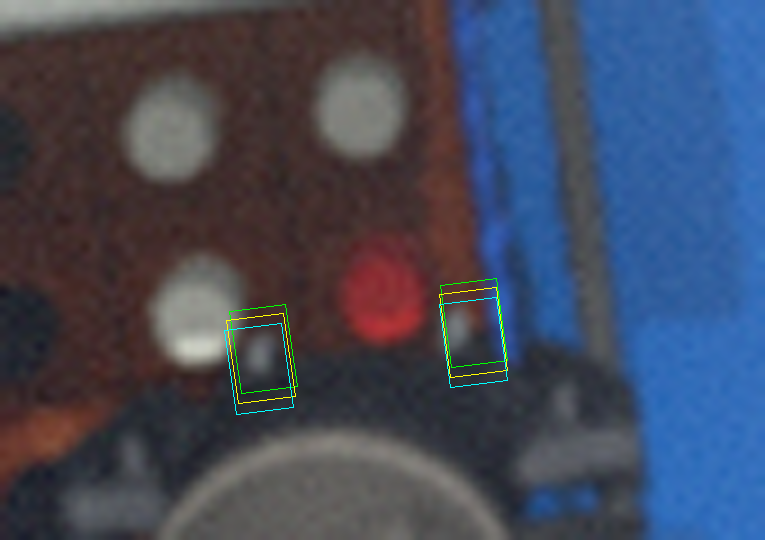

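```bash
python3 -m jog '-0.001 -0.0045 0.01 0 0 0 0.034; -0.001 -0.0045 0.02 0 0 0 0.034; -0.001 -0.0045 0.03 0 0 0 0.034; -0.001 -0.0045 0.03 0 0 0 0.034'
cat > look.py <<'E'
from goals import *
import sys
n=sys.argv[1]; h=float(sys.argv[2]); jw=float(sys.argv[3]); r=float(sys.argv[4])
plan(pick(h),Rpick)
out=[]
for nm,off,(w,hh) in(("side",np.array([275,210]),(65,60)),("top",np.array([250,215]),(65,60))):
    c=eyes.read_camera(nm); k=9 if nm=="side" else 9
    o=status.get_obs(); Rc=q2R(o["tool_rot"]); e=o["eef_pos"]
    im=cv2.resize(c["image"][off[1]:off[1]+hh,off[0]:off[0]+w],None,fx=6,fy=6*1.,interpolation=2); raw=im.copy()
    for s in(-1,1):
        L=np.array([e+Rc@np.array([x,s*y,-r]) for x,y in((-.011,jw/2),(.011,jw/2),(.011,jw/2+.0145),(-.011,jw/2+.0145))])
        cv2.polylines(im,[np.int32((proj(c,L)-off+.5)*6).reshape(-1,1,2)],True,(0,255,0),1)
    out.append(np.vstack([raw,im])[:720] if 0 else np.hstack([raw,im]))
im=np.vstack(out); save(f"pics/{n}.png",cv2.resize(im,None,fx=.83,fy=.83,interpolation=cv2.INTER_AREA))
plan(pick(h),Rpick)
E
python3 look.py l4 .09 .034 .02
```

```text
t: 2.8
eef_pos: [0.5421, 0.0832, 0.1883]
tool_rot: [0.208, -0.053, 0.977, 0.013]
contact_force: [0.6, -0.1, -1.0]
gripper_width: 0.397
shift mm [1.4 1.4 6.1] rot deg [ 0.2 -0.  -0.1] | eef [0.5421 0.0832 0.1883] F [ 0.6 -0.1 -1. ] w 0.397 t 2.8 q [-0.84  0.08  0.56  2.24  0.06  0.42  1.34]
shift mm [1.8 1.6 6.6] rot deg [ 0.2  0.  -0.1] | eef [0.5423 0.0831 0.1889] F [ 0.2 -0.4 -0.3] w 0.397 t 2.9 q [-0.84  0.08  0.56  2.24  0.07  0.42  1.33]
```

View pics/l4.png

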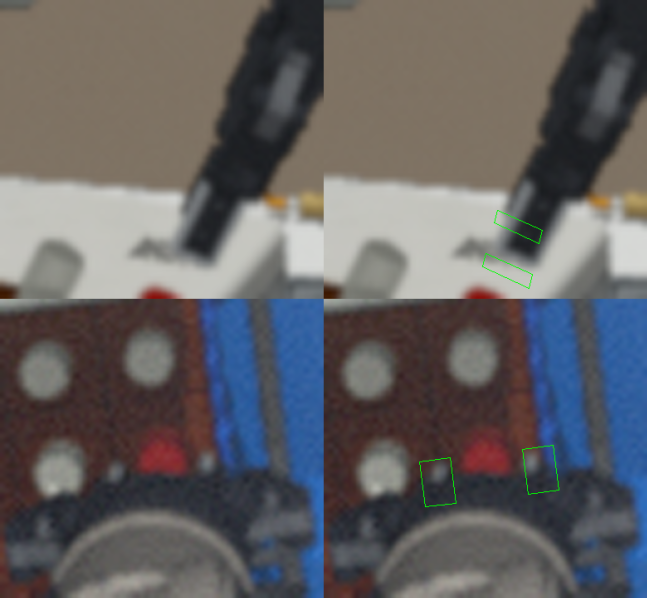

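Run:
```python
from goals import *
for h in(.08,.092,.115): print(h,proj(T,pick(h)).round(2),proj(S,pick(h)).round(2))
print(proj(T,pick(.08,0,.005)).round(2))
```

```text
0.08 [[282.57 247.1 ]] [[306.23 273.4 ]]
0.092 [[282.42 248.33]] [[308.48 269.01]]
0.115 [[282.14 250.76]] [[312.84 260.52]]
[[280.51 247.36]]
```

```bash
python3 -m jog '-0.001 0.001 0.01 0 0 0 0.034; -0.001 0.001 0.02 0 0 0 0.034; -0.001 0.001 0.028 0 0 0 0.034; -0.001 0.001 0.028 0 0 0 0.034'; python3 look.py l5 .069 .034 .02
```

```text
t: 3.3
eef_pos: [0.5541, 0.0852, 0.1625]
tool_rot: [0.207, -0.053, 0.977, 0.013]
contact_force: [-0.7, -0.2, 0.8]
gripper_width: 0.4
shift mm [ 2.   0.7 -1.4] rot deg [ 0.1 -0.1 -0.1] | eef [0.5541 0.0852 0.1625] F [-0.7 -0.2  0.8] w 0.4 t 3.3 q [-0.79  0.16  0.53  2.24 -0.04  0.35  1.43]
shift mm [ 2.3  0.9 -0.9] rot deg [ 0.1 -0.  -0.1] | eef [0.5542 0.0851 0.1631] F [ 0.4  0.1 -0.7] w 0.402 t 3.4 q [-0.79  0.16  0.53  2.24 -0.04  0.35  1.43]
```

View pics/l5.png

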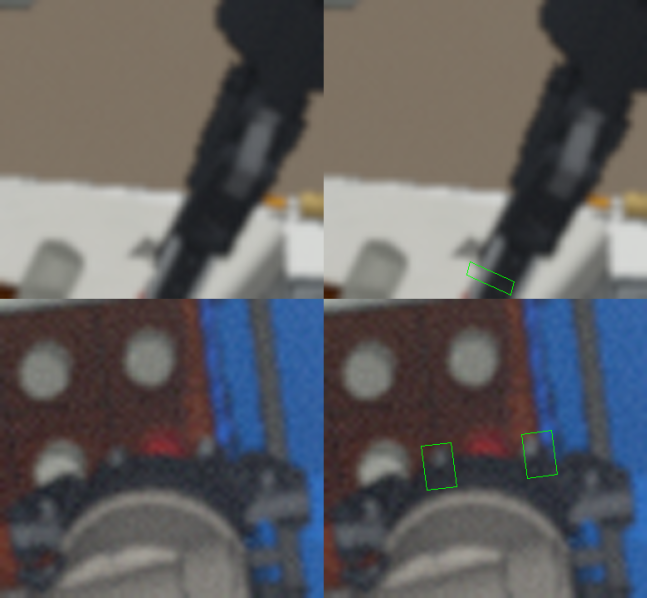

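```bash
sed -i 's/np.array(\[275,210\])/np.array([275,235])/' look.py; python3 look.py l6 .069 .034 .02; python3 -c "
import cv2; im=cv2.imread('pics/l6.png'); cv2.imwrite('pics/l6c.png',cv2.resize(im[:299],None,fx=1.2,fy=1.2))"
```

```text
shift mm [ 2.3  0.9 -0.9] rot deg [ 0.1 -0.  -0.1] | eef [0.5542 0.0851 0.1631] F [ 0.4  0.1 -0.7] w 0.402 t 3.4 q [-0.79  0.16  0.53  2.24 -0.04  0.35  1.43]
shift mm [ 2.5  0.9 -0.8] rot deg [ 0.2 -0.  -0.1] | eef [0.5543 0.0851 0.1633] F [ 0.9 -1.1  0.2] w 0.4 t 3.5 q [-0.79  0.16  0.53  2.24 -0.04  0.35  1.43]
```

View pics/l6c.png

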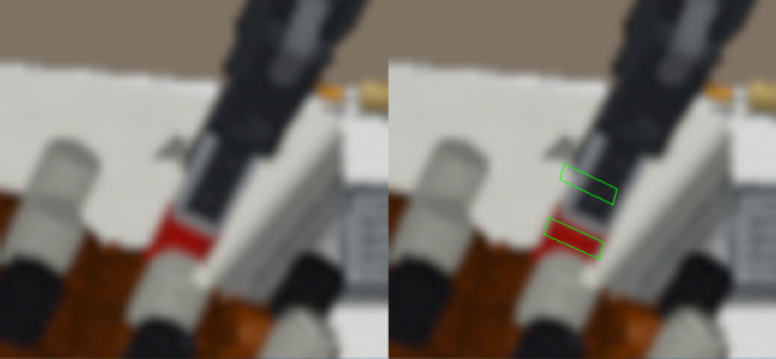

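```bash
python3 -m jog '0.001 0.0005 0.006 0 0 0 0.034; 0.001 0.0005 0.012 0 0 0 0.034; 0.001 0.0005 0.016 0 0 0 0.034; 0.001 0.0005 0.016 0 0 0 0.034'; python3 look.py l7 .069 .034 .02; python3 -c "
import cv2; im=cv2.imread('pics/l7.png'); cv2.imwrite('pics/l7c.png',cv2.resize(im,None,fx=1.2,fy=1))"
```

```text
t: 3.9
eef_pos: [0.5595, 0.0861, 0.1468]
tool_rot: [0.207, -0.053, 0.977, 0.012]
contact_force: [0.2, -0.2, -0.4]
gripper_width: 0.402
shift mm [  0.6   0.5 -18. ] rot deg [ 0.1 -0.1 -0.1] | eef [0.5595 0.0861 0.1468] F [ 0.2 -0.2 -0.4] w 0.402 t 3.9 q [-0.76  0.2   0.5   2.24 -0.09  0.31  1.48]
shift mm [  1.    0.6 -17.5] rot deg [ 0.1 -0.1 -0.1] | eef [0.5597 0.0861 0.1474] F [-0.4  0.4 -0.3] w 0.398 t 4.0 q [-0.76  0.2   0.5   2.24 -0.09  0.31  1.48]
```

View pics/l7c.png

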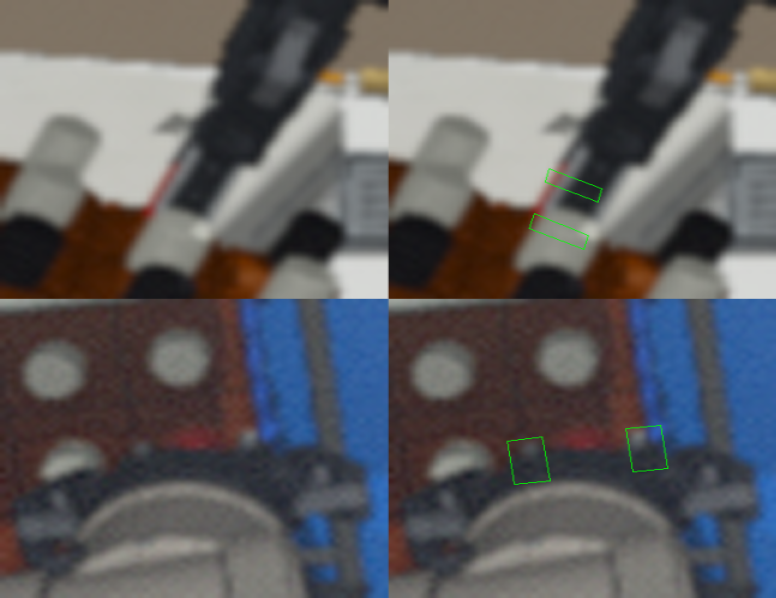

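```bash
python3 -m jog '-0.002 0.0005 0.002 0 0 0 0.034; -0.002 0.0005 0.002 0 0 0 0.028; -0.002 0.0005 0.002 0 0 0 0.024; -0.002 0.0005 0.002 0 0 0 0.021' 20;  python3 -c "
from goals import *
plan(pick(.05),Rpick)"
```

```text
t: 4.4
eef_pos: [0.5623, 0.0872, 0.1468]
tool_rot: [0.208, -0.053, 0.977, 0.013]
contact_force: [-1.0, -0.3, 1.0]
gripper_width: 0.25
shift mm [ 3.2 -0.3 -0.2] rot deg [ 0.1 -0.  -0.1] | eef [0.5623 0.0872 0.1468] F [-1.  -0.3  1. ] w 0.25 t 4.4 q [-0.75  0.21  0.5   2.24 -0.1   0.31  1.48]
```

```bash
python3 -m jog '0 0 0 0 0 0 0.012; 0 0 0 0 0 0 0.012; 0 0 0 0 0 0 0.012' 25;  python3 look.py l8 .05 .022 .02; python3 -c "
import cv2; im=cv2.imread('pics/l8.png'); cv2.imwrite('pics/l8c.png',cv2.resize(im,None,fx=1.2,fy=1))"
```

```text
t: 4.7
eef_pos: [0.5623, 0.0872, 0.1468]
tool_rot: [0.208, -0.053, 0.977, 0.013]
contact_force: [-1.1, 0.6, 3.5]
gripper_width: 0.247
shift mm [ 3.3 -0.3 -0.2] rot deg [ 0.2 -0.  -0.1] | eef [0.5623 0.0872 0.1468] F [-1.1  0.6  3.5] w 0.247 t 4.7 q [-0.75  0.21  0.5   2.24 -0.1   0.31  1.48]
shift mm [ 3.3 -0.3 -0.2] rot deg [ 0.2 -0.  -0.1] | eef [0.5623 0.0872 0.1468] F [-1.9  1.5  2.6] w 0.245 t 4.8 q [-0.75  0.21  0.5   2.24 -0.1   0.31  1.48]
```

View pics/l8c.png

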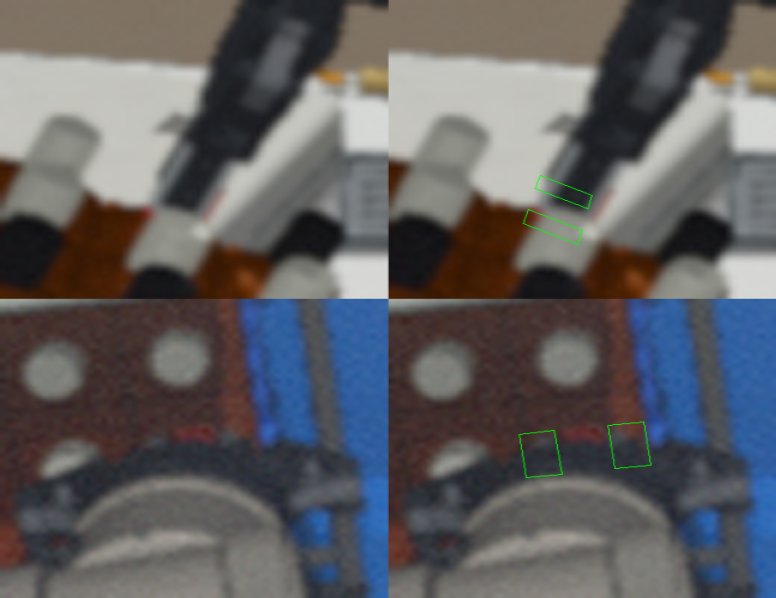

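```bash
python3 -m jog '0 0 0 0 0 0 0.01; 0 0 -0.003 0 0 0 0.01; 0 0 -0.008 0 0 0 0.01; 0 0 -0.012 0 0 0 0.01; 0 0 -0.012 0 0 0 0.01' 45;  python3 look.py l9 .062 .022 .02; python3 -c "
import cv2; im=cv2.imread('pics/l9.png'); cv2.imwrite('pics/l9c.png',cv2.resize(im,None,fx=1.2,fy=1))"
```

```text
t: 5.3
eef_pos: [0.5573, 0.0865, 0.1582]
tool_rot: [0.208, -0.053, 0.977, 0.013]
contact_force: [-0.1, -0.4, -1.6]
gripper_width: 0.237
shift mm [ 3.2 -0.2  0.2] rot deg [ 0.2 -0.  -0.1] | eef [0.5573 0.0865 0.1582] F [-0.1 -0.4 -1.6] w 0.237 t 5.3 q [-0.78  0.17  0.52  2.24 -0.06  0.34  1.45]
shift mm [ 3.  -0.3 -0.1] rot deg [ 0.2 -0.  -0.1] | eef [0.5573 0.0866 0.1577] F [ 0.5  0.2 -0.4] w 0.233 t 5.4 q [-0.78  0.18  0.52  2.24 -0.06  0.34  1.45]
```

View pics/l9c.png

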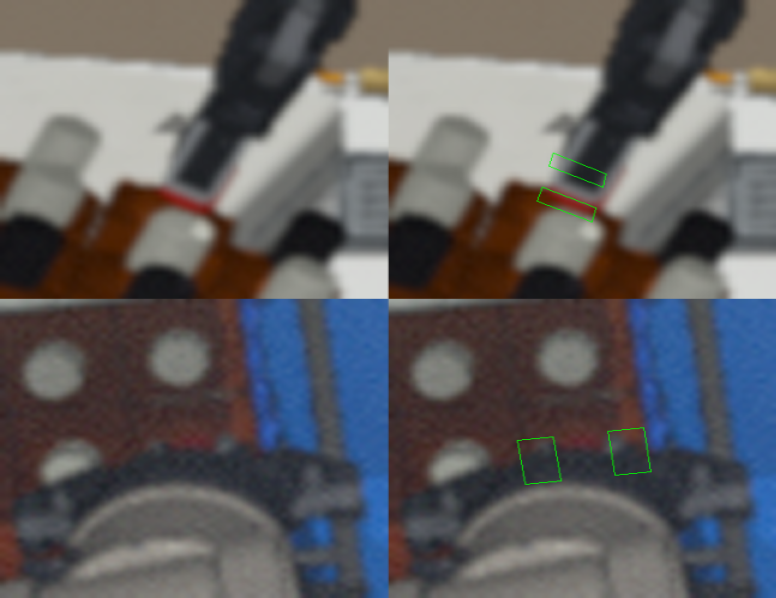

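```bash
python3 -m jog '0 0 -0.01 0 0 0 0.01; 0 0 -0.02 0 0 0 0.01; 0 0 -0.03 0 0 0 0.01; 0 0 -0.04 0 0 0 0.01; 0 0 -0.05 0 0 0 0.01';  python3 look.py l10 .112 .022 .02; python3 -c "
import cv2; im=cv2.imread('pics/l10.png'); cv2.imwrite('pics/l10c.png',cv2.resize(im,None,fx=1.2,fy=1))"
```

```text
t: 5.9
eef_pos: [0.5368, 0.084, 0.2034]
tool_rot: [0.207, -0.053, 0.977, 0.013]
contact_force: [-0.5, -0.3, -0.9]
gripper_width: 0.236
shift mm [ 2.8  0.1 -0. ] rot deg [ 0.1 -0.1 -0.1] | eef [0.5368 0.084  0.2034] F [-0.5 -0.3 -0.9] w 0.236 t 5.9 q [-0.89  0.04  0.59  2.24  0.12  0.46  1.28]
shift mm [ 3.7 -0.2  0.4] rot deg [ 0.2  0.  -0.1] | eef [0.5374 0.0843 0.2042] F [ 0.3  0.9 -1.1] w 0.235 t 6.0 q [-0.89  0.04  0.59  2.24  0.12  0.46  1.28]
```

View pics/l10c.png

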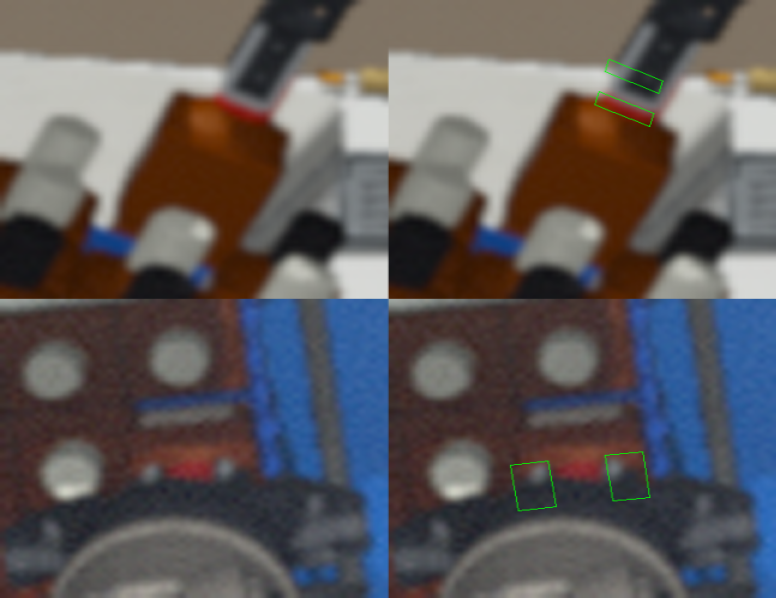

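```bash
cat >> goals.py <<'E'
Rup=np.c_[[-np.cos(p[2]),-np.sin(p[2]),0],[-np.sin(p[2]),np.cos(p[2]),0],[0,0,-1]]
tray=np.array([.494,-.282,0])
E
python3 -m jog '0 0 -0.012 0 0 0 0.01; 0 0 -0.024 0 0 0 0.01; 0 0 -0.036 0 0 0 0.01; 0 0 -0.048 0 0 0 0.01; 0 0 -0.06 0 0 0 0.01';  python3 - <<'E'
from goals import *
plan(pick(.175),Rpick)
plan([.494,-.282,.25],Rup)
for h in (0,.092): print(cpt(p,(0,-.05,h)))
E
```

```text
t: 6.5
eef_pos: [0.5125, 0.0813, 0.2578]
tool_rot: [0.207, -0.053, 0.977, 0.013]
contact_force: [0.3, -0.7, -0.5]
gripper_width: 0.234
shift mm [ 2.7  0.1 -3.4] rot deg [ 0.1 -0.1 -0.1] | eef [0.5125 0.0813 0.2578] F [ 0.3 -0.7 -0.5] w 0.234 t 6.5 q [-0.91 -0.11  0.54  2.21  0.26  0.63  1.14]
shift mm [  55.9 -359.1  -17.3] rot deg [ 0.1 24.  -0.1] | eef [0.5125 0.0813 0.2578] F [ 0.3 -0.7 -0.5] w 0.234 t 6.5 q [-0.91 -0.11  0.54  2.21  0.26  0.63  1.14]
[0.57960702 0.08881206 0.1       ]
[0.54231979 0.0846938  0.18400418]
```

```bash
python3 -m jog '0 -0.02 -0.01 0 0 0 0.01; 0 -0.05 -0.015 0 0 0 0.01; 0.01 -0.09 -0.02 0 0 0 0.01; 0.02 -0.13 -0.02 0 2 0 0.01; 0.02 -0.165 -0.02 0 4 0 0.01';  python3 - <<'E'
from goals import *
plan([.494,-.282,.22],Rup)
E
```

```text
t: 7.0
eef_pos: [0.5028, -0.0877, 0.2666]
tool_rot: [0.172, -0.053, 0.984, 0.012]
contact_force: [0.4, 0.0, -2.0]
gripper_width: 0.234
shift mm [  43.6 -192.4   32.8] rot deg [ 0.3 19.9 -0.1] | eef [ 0.5028 -0.0877  0.2666] F [ 0.4  0.  -2. ] w 0.234 t 7.0 q [-0.88 -0.16  0.92  2.16  0.11  0.74  1.66]
```

```bash
python3 -m jog '0.01 -0.04 0 0 4 0 0.01; 0.02 -0.08 0.005 0 8 0 0.01; 0.03 -0.12 0.01 0 12 0 0.01; 0.04 -0.155 0.015 0 16 0 0.01; 0.0436 -0.18 0.02 0 20 0 0.01';  python3 - <<'E'
from goals import *
plan([.494,-.282,.22],Rup)
E
```

```text
t: 7.5
eef_pos: [0.4918, -0.2568, 0.2362]
tool_rot: [0.007, -0.056, 0.998, 0.0]
contact_force: [0.1, 0.8, 1.6]
gripper_width: 0.232
shift mm [  0.9 -25.3  16.3] rot deg [-0.   0.8  0.1] | eef [ 0.4918 -0.2568  0.2362] F [0.1 0.8 1.6] w 0.232 t 7.5 q [-0.48  0.42  1.12  1.87 -0.43  1.11  2.49]
```

```bash
python3 -m jog '0 -0.012 0.01 0 0.8 0 0.01; 0 -0.025 0.03 0 0.8 0 0.01; 0 -0.025 0.05 0 0.8 0 0.01; 0 -0.025 0.06 0 0.8 0 0.01';  python3 - <<'E'
from goals import *
plan([.494,-.282,.12],Rup)
o=status.get_obs(); e=o["eef_pos"]; Rc=q2R(o["tool_rot"])
for n,off in(("side",(310,180)),("top",(370,225))):
    c=eyes.read_camera(n); im=c["image"][off[1]:off[1]+130,off[0]:off[0]+130]; im=cv2.resize(im,None,fx=5,fy=5,interpolation=2)[:600]
    save(f"pics/{n}11.png",im)
    L=np.array([tray+Rr(.15)@np.array([a*.056,b*.056,.012]) for a,b in((1,1),(1,-1),(-1,-1),(-1,1))])
    cv2.polylines(im,[np.int32((proj(c,L)-off+.5)*5).reshape(-1,1,2)],True,(0,255,0),1)
    L=np.array([e+Rc@np.array([a*.025,b*.025,.044]) for a,b in((1,1),(1,-1),(-1,-1),(-1,1))])
    cv2.polylines(im,[np.int32((proj(c,L)-off+.5)*5).reshape(-1,1,2)],True,(255,255,0),1)
    save(f"pics/{n}11o.png",im)
E
```

```text
t: 7.9
eef_pos: [0.4939, -0.2817, 0.1751]
tool_rot: [0.0, -0.054, 0.999, -0.0]
contact_force: [-0.4, 0.2, -1.2]
gripper_width: 0.234
shift mm [-0.  -0.3 55.1] rot deg [-0.1  0.  -0.1] | eef [ 0.4939 -0.2817  0.1751] F [-0.4  0.2 -1.2] w 0.234 t 7.9 q [-0.34  0.52  1.03  1.89 -0.52  1.03  2.59]
```

View pics/side11o.png

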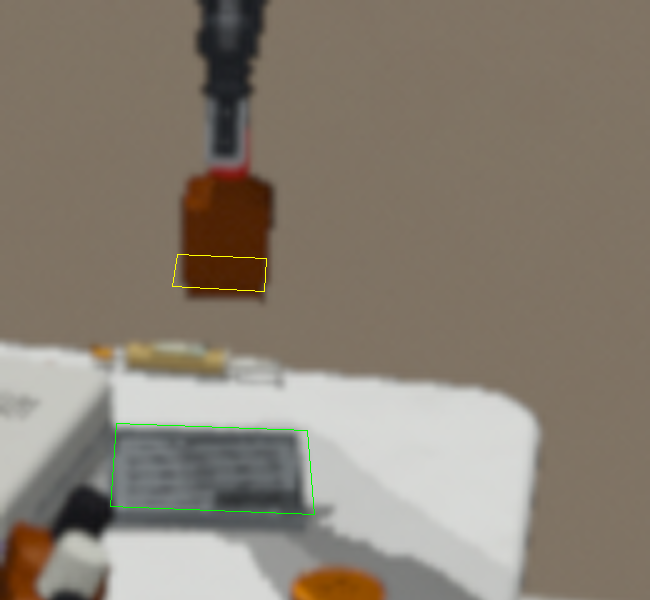

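View pics/top11o.png

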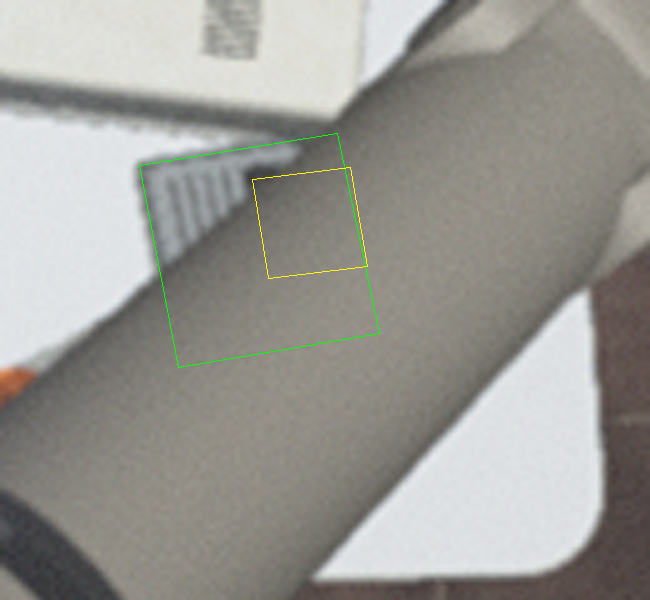

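```bash
python3 -m jog '0 0 0.025 0 0 0 0.01; 0 0 0.05 0 0 0 0.01; 0 0 0.075 0 0 0 0.01; 0 0 0.1 0 0 0 0.01; 0 0 0.107 0 0 0 0.01';  cat > lk.py <<'E'
from goals import *
import sys
plan([.494,-.282,.054],Rup)
n="side"; off=(310,220)
c=eyes.read_camera(n); im=c["image"][off[1]:off[1]+85,off[0]:off[0]+110]; im=cv2.resize(im,None,fx=7,fy=7,interpolation=2)[:600]
save(f"pics/{sys.argv[1]}.png",im)
plan([.494,-.282,.054],Rup)
E
python3 lk.py s12
```

```text
t: 8.5
eef_pos: [0.4948, -0.2804, 0.0693]
tool_rot: [0.001, -0.055, 0.998, -0.0]
contact_force: [0.9, 0.4, -1.3]
gripper_width: 0.23
shift mm [ 1.  -1.5 15.3] rot deg [-0.   0.1  0. ] | eef [ 0.4948 -0.2804  0.0693] F [ 0.9  0.4 -1.3] w 0.23 t 8.5 q [-0.23  0.64  0.88  1.97 -0.67  0.84  2.7 ]
shift mm [ 1.  -1.2 15.5] rot deg [-0.   0.1  0. ] | eef [ 0.4948 -0.2807  0.0695] F [ 0.3  0.5 -1.5] w 0.239 t 8.55 q [-0.23  0.64  0.88  1.97 -0.67  0.84  2.7 ]
```

View pics/s12.png

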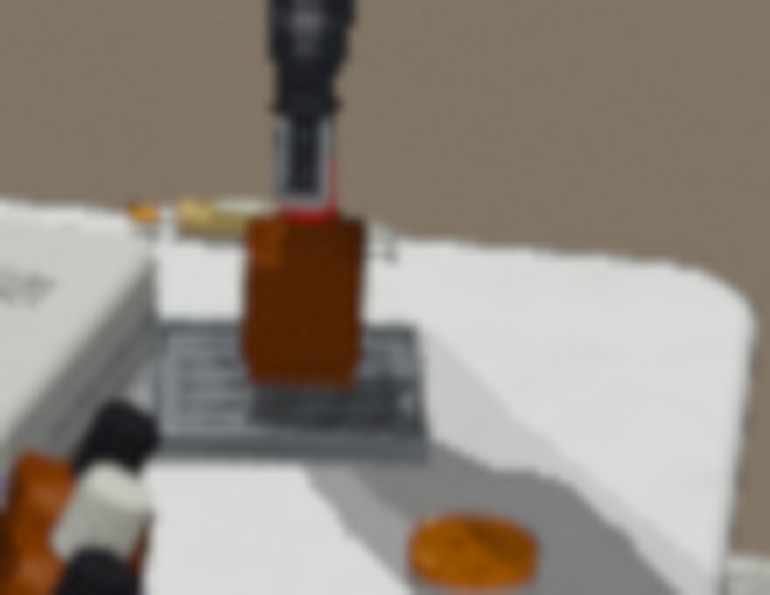

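```bash
python3 -m jog '0.001 -0.001 0.004 0 0 0 0.01; 0.001 -0.001 0.008 0 0 0 0.01; 0.001 -0.001 0.010 0 0 0 0.01; 0.001 -0.001 0.010 0 0 0 0.01';python3 -m jog '0 0 0.0015 0 0 0 0.01; 0 0 0.003 0 0 0 0.01;0 0 0.003 0 0 0 0.01'; python3 lk.py s13
```

```text
t: 8.95
eef_pos: [0.4945, -0.2828, 0.061]
tool_rot: [0.002, -0.055, 0.999, -0.001]
contact_force: [0.4, -0.1, -1.4]
gripper_width: 0.236
t: 9.25
eef_pos: [0.4942, -0.2827, 0.0575]
tool_rot: [0.002, -0.055, 0.999, -0.001]
contact_force: [0.1, -0.2, -0.9]
gripper_width: 0.236
shift mm [0.1 0.7 3.5] rot deg [-0.1  0.2 -0. ] | eef [ 0.4942 -0.2827  0.0575] F [ 0.1 -0.2 -0.9] w 0.236 t 9.25 q [-0.21  0.66  0.86  1.98 -0.69  0.82  2.72]
shift mm [0.2 0.8 3.6] rot deg [-0.1  0.2 -0. ] | eef [ 0.4942 -0.2828  0.0576] F [ 0.2  0.1 -1.4] w 0.234 t 9.3 q [-0.21  0.66  0.86  1.98 -0.69  0.82  2.72]
```

View pics/s13.png

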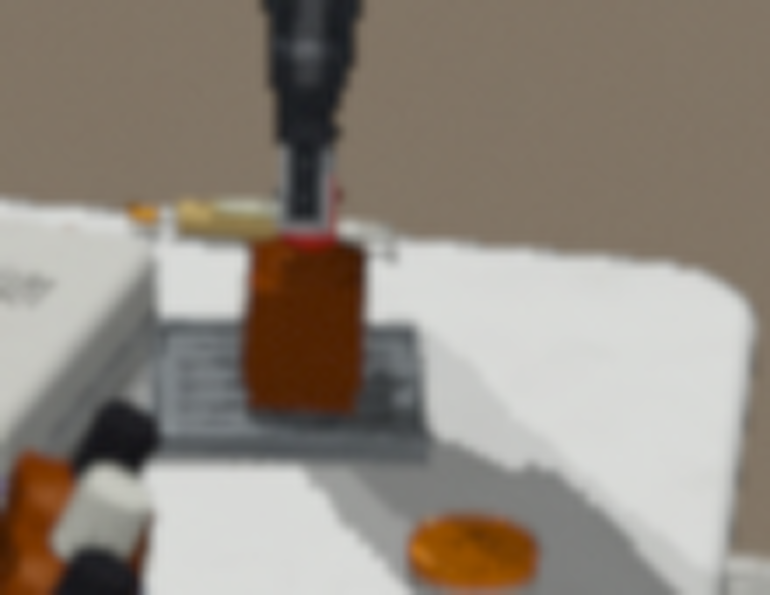

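```bash
python3 -m jog '0 0 0.001 0 0 0 0.01; 0 0 0.002 0 0 0 0.01'; python3 -m jog '0 0 0.001 0 0 0 0.01; 0 0 0.001 0 0 0 0.01';python3 -m jog '0 0 0.001 0 0 0 0.01; 0 0 0.001 0 0 0 0.01'
```

```text
t: 9.5
eef_pos: [0.4943, -0.2829, 0.0556]
tool_rot: [0.002, -0.055, 0.999, -0.001]
contact_force: [-0.0, -0.5, -1.1]
gripper_width: 0.237
t: 9.7
eef_pos: [0.4946, -0.2828, 0.0549]
tool_rot: [0.002, -0.055, 0.999, -0.001]
contact_force: [-0.1, 0.7, 2.2]
gripper_width: 0.233
t: 9.9
eef_pos: [0.4948, -0.2829, 0.0548]
tool_rot: [0.002, -0.054, 0.999, -0.0]
contact_force: [-2.1, 4.0, 13.2]
gripper_width: 0.233
```

```bash
python3 -m jog '0 0 -0.0005 0 0 0 0.01; 0 0 -0.0005 0 0 0 0.02; 0 0 -0.0005 0 0 0 0.026; 0 0 -0.0005 0 0 0 0.034; 0 0 -0.0005 0 0 0 0.045' 20; python3 lk.py s14
```

```text
t: 10.4
eef_pos: [0.4942, -0.2828, 0.0539]
tool_rot: [0.002, -0.055, 0.999, -0.001]
contact_force: [-0.5, -1.0, -0.1]
gripper_width: 0.523
shift mm [ 0.1  0.8 -0.1] rot deg [-0.1  0.2 -0. ] | eef [ 0.4942 -0.2828  0.0539] F [-0.5 -1.  -0.1] w 0.523 t 10.4 q [-0.21  0.66  0.85  1.98 -0.69  0.82  2.72]
shift mm [ 0.1  0.8 -0.1] rot deg [-0.1  0.2 -0.1] | eef [ 0.4941 -0.2828  0.0539] F [-1.  -0.1 -0.3] w 0.523 t 10.45 q [-0.21  0.66  0.85  1.98 -0.69  0.82  2.72]
```

View pics/s14.png

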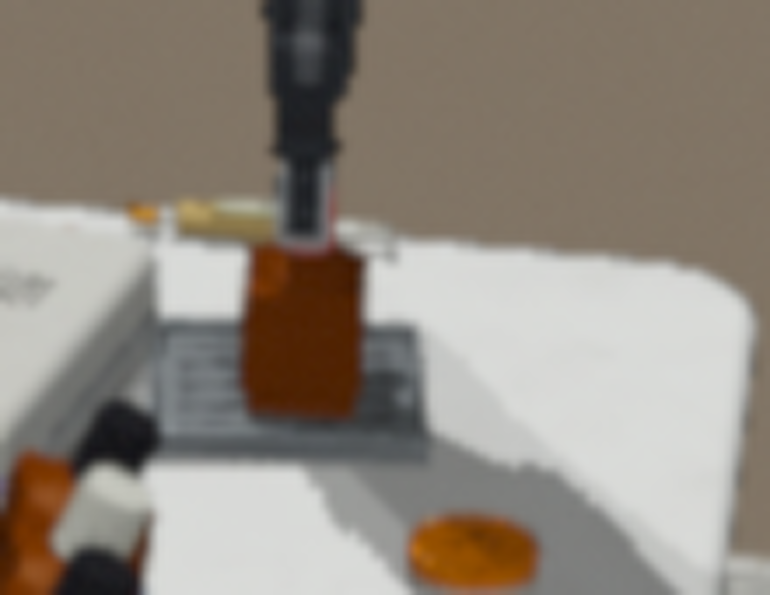

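Released and standing. Retreat straight up.

```bash
python3 -m jog '0 0 -0.01 0 0 0 0.045; 0 0 -0.025 0 0 0 0.045; 0 0 -0.045 0 0 0 0.045; 0 0 -0.075 0 0 0 0.045; 0 0 -0.11 0 0 0 0.045'; python3 -m jog '0 0 -0.04 0 0 0 0.045; 0 0 -0.08 0 0 0 0.045; 0.02 0.04 -0.12 0 0 0 0.045; 0.05 0.08 -0.14 0 0 0 0.045; 0.05 0.10 -0.14 0 0 0 0.045'
python3 - <<'E'
from goals import *
plan([.494,-.282,.054],Rup)
for n in("side","top"):
    c=eyes.read_camera(n); im=c["image"]; save(f"pics/{n}15.png",im)
    off=(310,220) if n=="side" else (360,220)
    save(f"pics/{n}15c.png",cv2.resize(im[off[1]:off[1]+85,off[0]:off[0]+110],None,fx=6,fy=6,interpolation=2))
E
```

```text
t: 10.95
eef_pos: [0.4933, -0.2827, 0.1658]
tool_rot: [0.001, -0.054, 0.999, -0.001]
contact_force: [0.2, 0.0, -0.8]
gripper_width: 0.531
t: 11.45
eef_pos: [0.4414, -0.2077, 0.3063]
tool_rot: [0.004, -0.052, 0.999, -0.004]
contact_force: [-0.7, 1.8, 2.2]
gripper_width: 0.525
shift mm [-42.5 -77.5 253.3] rot deg [-0.4  0.5 -0.3] | eef [ 0.4414 -0.2077  0.3063] F [-0.7  1.8  2.2] w 0.525 t 11.45 q [-0.91  0.12  1.36  1.92 -0.13  1.19  2.17]
```

View pics/side15.png

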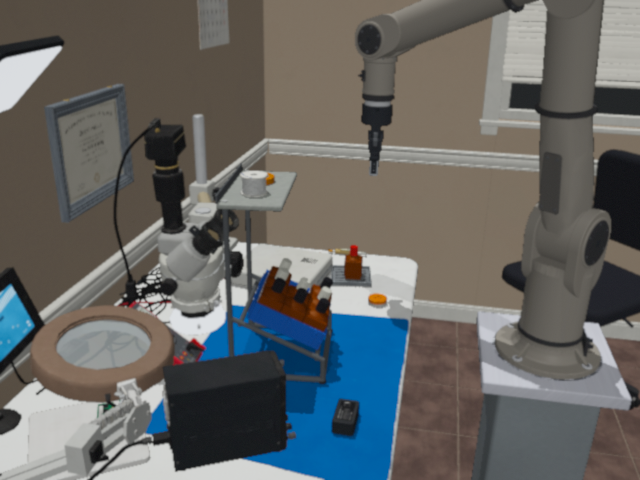

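View pics/top15.png

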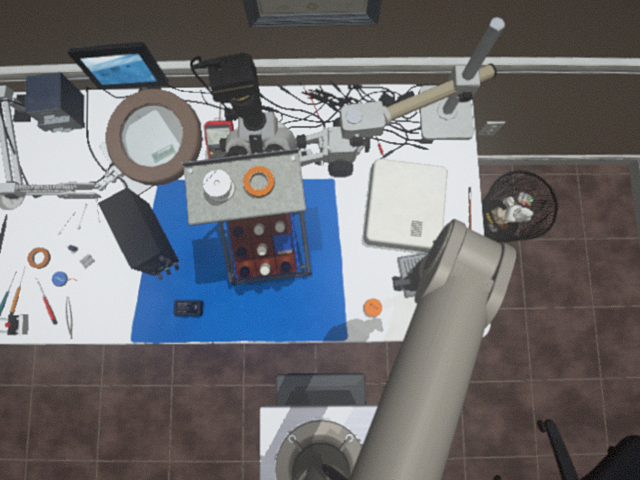

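View pics/side15c.png

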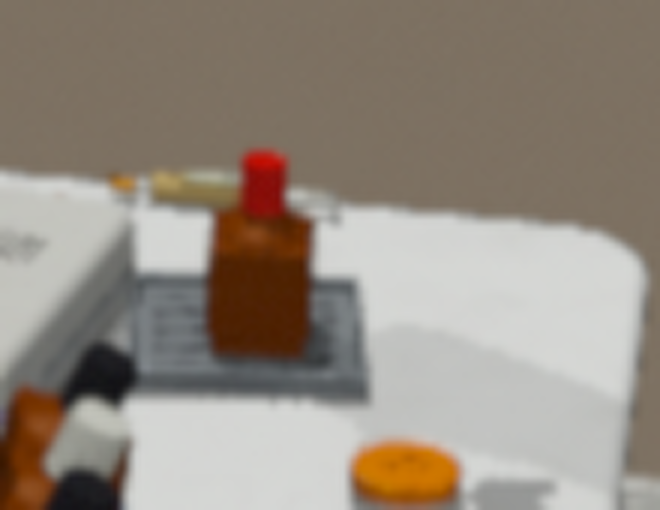

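Run:
```python
from goals import *
for n,(x,y,w,h) in(("top",(180,150,150,140)),("side",(215,160,130,190))):
    a=cv2.imread(f"pics/{n}0.png")[y:y+h,x:x+w]; b=cv2.imread(f"pics/{n}15.png")[y:y+h,x:x+w]
    k=2.6
    save(f"pics/cmp_{n}.png",np.hstack([cv2.resize(i,None,fx=k,fy=k) for i in(a,b)])[:,:,::-1])
o=status.get_obs(); c=eyes.read_camera("side")
# bottle in tray: expected foot & cap projections
for dx in(0,-.003): print(proj(c,[[.494+dx,-.282,.004],[.494+dx,-.282,.096]]).round(1))
```

```text
[[351.8 275.5]
 [353.  245.7]]
[[352.9 275.6]
 [354.1 245.8]]
```

View pics/cmp_top.png

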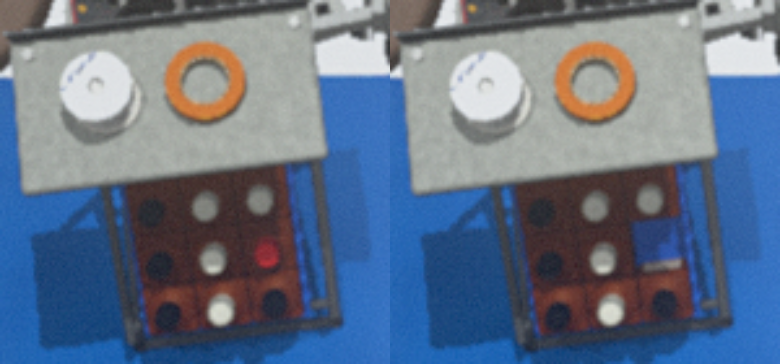

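View pics/cmp_side.png

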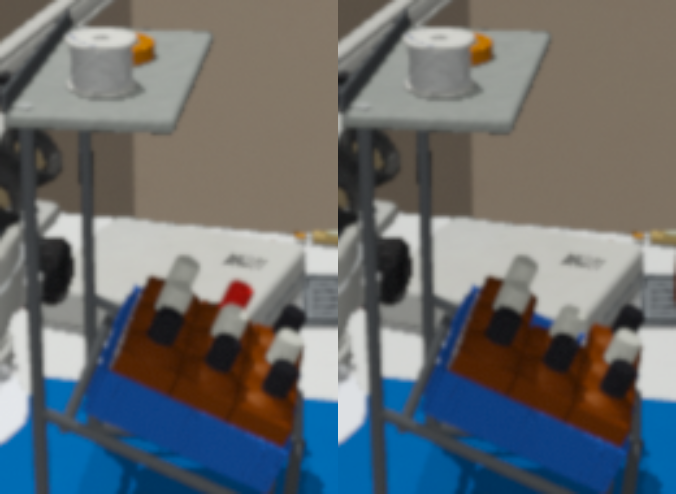

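```bash
python3 -m jog '0 0 0 0 0 0 0.045; 0 0 0 0 0 0 0.045'; python3 -c "
from station import workorder; print(workorder.hand_in())"
```

```text
t: 11.8
eef_pos: [0.4421, -0.2085, 0.3053]
tool_rot: [0.004, -0.052, 0.999, -0.004]
contact_force: [1.0, -0.2, 0.7]
gripper_width: 0.529
the job is handed in; nothing more can be done
None
```

I gripped the red-capped bottle by its cap, drew it out along the crate's lean and set it upright in the grey tray. I let go only once the force showed it was resting on the tray floor (13 N), then backed the arm away and handed the job in at 11.8 s.

**Last checks:**
- **Bottle:** the final side picture shows it upright and well inside the tray rim.
- **Everything else:** comparing before and after pictures, the other eight bottles, the spool and the tape have not visibly moved. The tin and the power brick also look unmoved in the final pictures.
- **Forces:** they stayed small throughout, with nothing above about 14 N in any reading.

**What didn't agree or couldn't be checked:**
- **Fingertip position:** both cameras showed the part-open fingertips about 20–25 mm behind the reported tool point. I judged the grip depth from the pictures instead.
- **Side camera:** its view differs from my model by about 1–3 pixels (a few mm).
- **Tray from above:** at the end the arm blocked the top camera's view of the tray, so the bottle's position there rests on the side view and the tool position.

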